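Fit the bar knobs to a control box in a toggle-clamp jig

TASK

Swing the toggle clamp right over so that it holds the control box in its jig, then push every loose knob fully home onto a spindle of its own (any one), pointer on the flat's side. With all of them on, swing the clamp fully back open and lay the box, knobs and all, in the middle of the planed board along its length. Leave the wax tin and the two offcuts where they lie.

Things in the scene. Friction and masses are not known exactly. Their poses are not given: they have to be found in the camera images.
- jig: fixed plywood jig plate 310 x 200 x 12 mm on the bench. Origin on the bench under the middle of the box seat; x along the seat, y across, z up. Plate spans x +-155, y -148 to 52 mm. Wooden stops 14 mm above it stand at the seat's ends and at x +-90 to +-120 mm on its long sides, middle free for fingers. The toggle clamp stands on it at x 0, y -90 to -162 mm, far side, 115 mm high.
- clamp_arm: steel arm of the toggle clamp, 12 mm wide; origin at its pivot (jig x 0, y -105, z 68 mm), axis along jig x. Open it stands upright, 5 degrees back; swinging the handle over brings it down 95 degrees and its rubber foot (18 mm across, 97 mm from the pivot) presses on the box's top at mid-length, 8 mm behind its centre line.
- clamp_handle (a joint): handle angle, rad: 0 = open (leans back from the box, 30 degrees above level), 1.25 = dead centre, 1.30 = fully over, on its stop (nearly upright, 15 degrees towards the box). It turns about the jig's -x through clamp_pivot: as the angle grows the grip rises and comes towards the box. It stays where left (friction 3 N at the grip, a few N more near dead centre); the arm is linked to it.
- clamp_grip (a point): point to take the handle: on the axis of its round rubber cross-bar (16 mm diameter, 90 mm long, parallel to the jig's x), 28 mm to the jig's +x of the 10 mm stem that carries the bar's middle. 75 mm from clamp_pivot; 134 mm above the bench when open, 170 mm when closed. Can be pinched from above across the bar, which may turn between the fingers.
- clamp_pivot (a point): point on the handle's hinge axis, level with clamp_grip along the axis: at x 28, y -148, z 97 mm in the jig frame. The axis is the jig's x.
- control_box: loose plain aluminium control box, 270 mm long (x), 52 mm wide (y), 36 mm high, about 0.5 kg, standing in the jig's seat (2 mm play) on the 12 mm plate at the start. Origin under its middle, z up. Four steel spindles stand on its top at x = -110, -58, +58, +110 mm; the middle is bare and can be gripped across the 52 mm width.
- spindle_0: upright steel spindle of the control box at box x = -110 mm: 16 mm diameter, 13.5 mm high (top 2 mm chamfered), with one flat 4.5 mm from the axis, on the side of this body's +x. Origin on the axis at the box's top face. It turns stiffly (friction 0.04 N m) within 0.7 rad of having its flat towards the box's +x.
- spindle_1: upright steel spindle of the control box at box x = -58 mm: 16 mm diameter, 13.5 mm high (top 2 mm chamfered), with one flat 4.5 mm from the axis, on the side of this body's +x. Origin on the axis at the box's top face. It turns stiffly (friction 0.04 N m) within 0.7 rad of having its flat towards the box's +x.
- spindle_2: upright steel spindle of the control box at box x = 58 mm: 16 mm diameter, 13.5 mm high (top 2 mm chamfered), with one flat 4.5 mm from the axis, on the side of this body's +x. Origin on the axis at the box's top face. It turns stiffly (friction 0.04 N m) within 0.7 rad of having its flat towards the box's +x.
- spindle_3: upright steel spindle of the control box at box x = 110 mm: 16 mm diameter, 13.5 mm high (top 2 mm chamfered), with one flat 4.5 mm from the axis, on the side of this body's +x. Origin on the axis at the box's top face. It turns stiffly (friction 0.04 N m) within 0.7 rad of having its flat towards the box's +x.
- knob_0: loose black bar knob, 50 g; all alike. Skirt 34 mm dia, 20 mm high; grip bar on it 36 mm (x) by 14 mm (y), 20 to 37 mm high. Origin under its middle. White line at the +x end (yaw 0.5 to 2.6 at first). Bore below: 18.4 mm dia, 15 deep, with a flat 5.7 mm from the axis on the +x side: slides home (skirt on box top, 1 mm play) only with +x along a spindle's +x within 0.18 rad.
- knob_1: loose black bar knob, 50 g; all alike. Skirt 34 mm dia, 20 mm high; grip bar on it 36 mm (x) by 14 mm (y), 20 to 37 mm high. Origin under its middle. White line at the +x end (yaw 0.5 to 2.6 at first). Bore below: 18.4 mm dia, 15 deep, with a flat 5.7 mm from the axis on the +x side: slides home (skirt on box top, 1 mm play) only with +x along a spindle's +x within 0.18 rad.
- knob_2: loose black bar knob, 50 g; all alike. Skirt 34 mm dia, 20 mm high; grip bar on it 36 mm (x) by 14 mm (y), 20 to 37 mm high. Origin under its middle. White line at the +x end (yaw 0.5 to 2.6 at first). Bore below: 18.4 mm dia, 15 deep, with a flat 5.7 mm from the axis on the +x side: slides home (skirt on box top, 1 mm play) only with +x along a spindle's +x within 0.18 rad.
- knob_3: loose black bar knob, 50 g; all alike. Skirt 34 mm dia, 20 mm high; grip bar on it 36 mm (x) by 14 mm (y), 20 to 37 mm high. Origin under its middle. White line at the +x end (yaw 0.5 to 2.6 at first). Bore below: 18.4 mm dia, 15 deep, with a flat 5.7 mm from the axis on the +x side: slides home (skirt on box top, 1 mm play) only with +x along a spindle's +x within 0.18 rad.
- planed_board: fixed planed beech board lying on the bench, 125 mm (x) by 316 mm (y), 21 mm thick; origin under its middle. It lies with its length roughly away from the robot, on the left.
- wax_tin: loose round tin, 67 mm diameter, 27 mm high, origin under its middle; to be left alone.
- offcut_walnut: loose dark offcut 35 x 63 x 23 mm, origin under its middle; to be left alone.
- offcut_beech: loose pale offcut 36 x 80 x 18 mm, origin under its middle; to be left alone.

How it is judged:
By the outcome, as a careful person would: the job done as asked, in the order asked, and still so for the second after the job is handed in, with the robot touching nothing.
Of knob_0, knob_1, knob_2, knob_3 only 3 to 4 are there at a start; the rules pass over those that are not, and their reading is None.
At some moment in a run one of knob_0, knob_1, knob_2, knob_3 may be knocked a few centimetres aside while the robot is not near it.
It also fails if it takes over 208 s, if anything falls off the work surface, if the arm or the gripper's body presses on something with over 40 N, if the wrist force passes 120 N, or if a joint passes its speed limit or range.

ROBOT

A 7-joint arm with a two-finger parallel gripper is mounted at the origin on a cart in front of the work surface, level with it; the furniture and walls round the work are solid. World frame = base frame: x ahead of the robot, y to its left, z up, the work surface at z = 0. Lengths are in m, angles in rad, forces in N, time in s.
With the tool pointing down it reaches from about 0.4 to 0.85 m from the base axis. Payload 4.5 kg.
Tool frame: the origin (TCP) lies on the centre line of the jaws, within the pads' length; the fingertips stand 11 mm ahead of it and the grasp point (between the pads) lies 8 mm behind it (env.tips_ahead is the distance from the TCP to the fingertips, in m); z points along the fingers, y is the line along which they close (so a half turn about z gives the same grasp; the last joint's range is limited). The gripper opens to 85 mm and grips with 20 to 120 N. Pads are 22 mm wide; open, the fingers measure 114 mm over their backs; the gripper's body (76 mm by 85 mm) begins 54 mm behind the grasp point. The pads swing forward as they close: fully open they stand 13 mm farther back than shut.
Start: joints at [-1.25, 0.689, -0.195, 1.565, 0.157, 0.902, -0.215], TCP at [0.177, 0.6, 0.242] pointing down, gripper open.
Joint ranges: [-3.01, 3.01], [-0.46, 2.08], [-1.47, 1.51], [0.13, 2.56], [-1, 4.14], [0.04, 2.09], [-2.66, 2.66]. Speed limits (rad/s): [2.57, 2.57, 3.14, 3.14, 3.14, 3.14, 3.14].

INTERFACE

Orientations are given as a unit quaternion [x, y, z, w].
In Python, from bench import env, monitor, snapshot gives the robot as it stands (env), with the cameras as plain functions and the readings (monitor).
- The arm moves only by the tool drive_effector, called after ">>>" as name([rows], argument=value, ...), one row to a line, values as JSON. Schema: {"type":"object","properties":{"increments":{"type":"array","items":{"type":"object","properties":{"sx":{"type":"number"},"sy":{"type":"number"},"sz":{"type":"number"},"turn":{"type":"number"}},"additionalProperties":false},"minItems":1,"maxItems":20},"finger_gap":{"type":"number"},"squeeze":{"type":"number"},"only":{"type":"string"},"quiet":{"type":"boolean"},"lines":{"type":"string"}},"required":["increments"],"additionalProperties":false}. increments is a list of rows, 1 to 20 of them, each an object with the fields sx, sy, sz (the shift in m), turn (a turn about the tool's z in rad); a field left out counts as zero; each row shifts and turns the commanded pose from where the row before left it, along the tool's axes as they then stand; what a row does not reach is not made up. A row lasts 1/8 s, in which the tool goes at most 0.0625 m and 0.188 rad, less where a joint would pass 70% of its speed; a pose out of reach is approached as far as the arm can. finger_gap is the finger opening in m, set as the call begins (left out keeps the last). The fingers move at their own pace and stop on an object; squeeze is the grip in N (left out, the last holds). Time passes only in rows, so rows that do not move let the fingers close. The tool returns the time, the measured TCP pose, the force, the opening and the grip force at its end. only (a regular expression) keeps the lines of the reply that match it, lines (a string "A,B") keeps lines A to B, and quiet returns only ok. Input that does not fit is refused with a message, and nothing moves.
- monitor.sense(): the state, without advancing time (a new reading comes with each control period).
- snapshot(name): name is "scene" or "side" or "wrist"; returns a dict with "img" (480x640x3 uint8, red, green, blue), "intrinsics" (3x3 intrinsics, pixels), "R" (3x3) and "t" (3): a world point X has camera coordinates R X + t. Camera axes: x right, y down, z forward; pixel columns grow to the right and rows downward; lengths in m; the calibration is good to about 2 mm. A picture is of the moment at which its call begins. There is no depth.
- env.sign_off(): hands the job in; it is judged then, once.
The state is a dict: "time": time; "joint_positions": joint angles; "joint_velocities": joint speeds; "joint_efforts": joint torques, N m; "position": TCP position; "ee_rot": TCP orientation; "force": force on the tool from outside, world axes, zero at the start; "moment": the same for the moment, N m; "opening": finger opening in m; "grip_force": force on a finger pad.
Only numpy, scipy, OpenCV 4.12 (cv2) and the standard library are available. Lean on these libraries where they do the work, as an engineer would, in place of code of your own. Each camera call takes 0.05 s, during which the arm holds its last target. There are 200 camera calls.

## Working session

There is one attempt and no reset: what is moved stays moved. The work goes in short steps, Python scripts to look and compute and a tool call to move; the robot and the scene stay as the last step left them, time stands still between calls to the robot, and variables do not carry over. Pictures are saved under pics/ and viewed, at most 14 in all, crops included, and the job is handed in when it is done.

```bash
ls; mkdir -p pics
```

Create h.py:
```python
import numpy as np, cv2
from bench import env, monitor, snapshot
from scipy.spatial.transform import Rotation as Rn
def snap(n,f=None):
    s=snapshot(n)
    if f: cv2.imwrite('pics/'+f,s['img'][:,:,::-1])
    return s
def ray(s,uv,z):
    K,R,t=map(np.array,(s['intrinsics'],s['R'],s['t']))
    d=R.T@np.linalg.solve(K,[uv[0],uv[1],1]); c=-R.T@t
    return c+d*(z-c[2])/d[2]
def proj(s,X):
    K,R,t=map(np.array,(s['intrinsics'],s['R'],s['t']))
    p=K@(R@np.array(X)+t); return p[:2]/p[2]
```

Run:
```python
from h import *
for n in('scene','side'):
    s=snap(n,n+'0.png'); R=np.array(s['R']); print(n,-R.T@s['t'],R[2])
st=monitor.sense(); print(st['position'],st['ee_rot'],st['opening'],env.tips_ahead)
```

```text
bench.py
pics
scene [ 0.07442837 -0.60389233  0.78045519] [ 0.44641974  0.61877057 -0.64639957]
side [0.97355325 0.14817748 0.92564392] [-0.4912344  -0.11819599 -0.86297073]
[0.176693   0.59889929 0.24153663] [ 1.42892069e-01  9.89737909e-01 -8.50458604e-04 -6.39768913e-05] 0.08519461994825858 0.011
```

View pics/scene0.png

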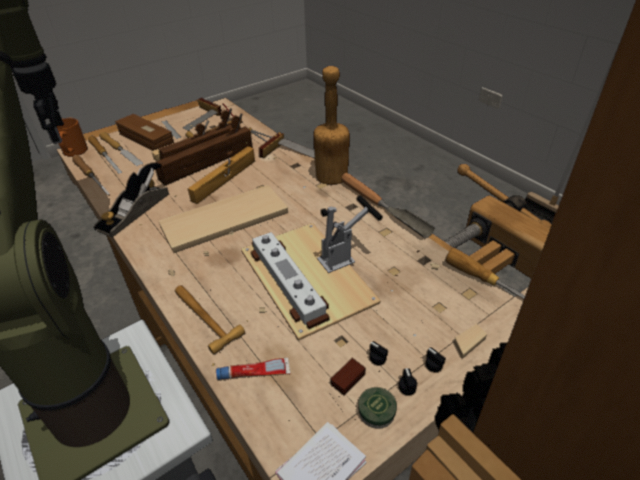

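View pics/side0.png

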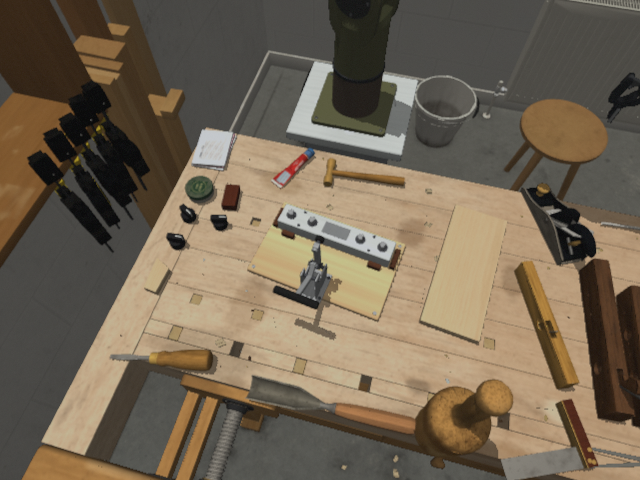

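The scene shows three knobs, at about (188,213), (220,222) and (176,241) in the side view. The box lies in its jig from (290,210) to (385,250), the clamp is open with its bar near (297,297), and the board runs from (480,210) to (450,335). Next I'll zoom in.

Run:
```python
from h import *
a=cv2.imread('pics/side0.png')[170:320,150:410]; cv2.imwrite('pics/side0c.png',cv2.resize(a,None,fx=3,fy=3,interpolation=cv2.INTER_CUBIC))
b=cv2.imread('pics/scene0.png')[190:400,240:480]; cv2.imwrite('pics/scene0c.png',cv2.resize(b,None,fx=2.8,fy=2.8,interpolation=cv2.INTER_CUBIC))
```

```text
(no output)
```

View pics/side0c.png

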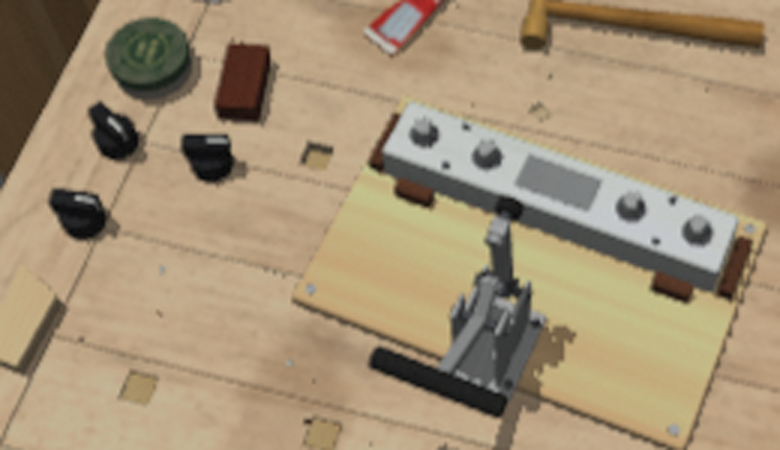

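View pics/scene0c.png

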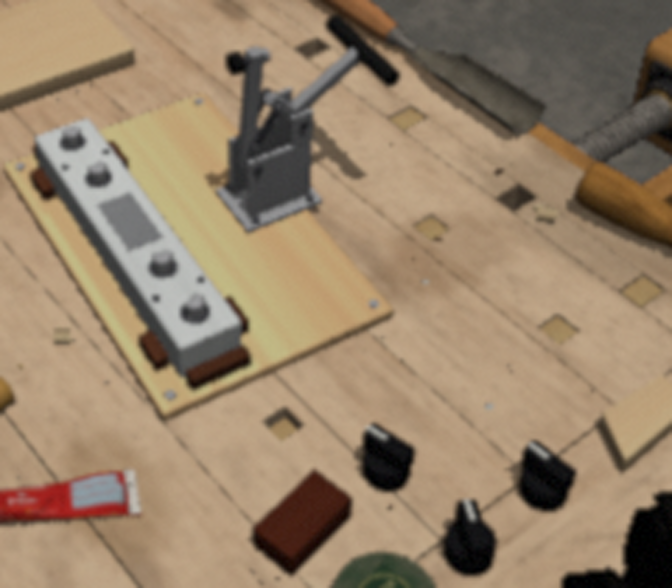

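The crops show the knobs clearly. White lines mark the pointer ends, at side-crop (122,118), (205,138) and (80,197). The box-top corners are near (408,100), (735,215), (720,262) and (385,148), and the clamp bar runs from (375,357) to (502,405). Now I'll measure these.

Run:
```python
from h import *
np.set_printoptions(precision=4,suppress=True)
for n,roi in(('side',(260,190,140,80)),('scene',(240,225,100,100))):
    s=snap(n); im=s['img']; hsv=cv2.cvtColor(im,cv2.COLOR_RGB2HSV)
    m=((hsv[...,1]<28)&(hsv[...,2]>165)).astype(np.uint8); k=np.zeros_like(m); x,y,w,h=roi; k[y:y+h,x:x+w]=m[y:y+h,x:x+w]
    c=max(cv2.findContours(cv2.morphologyEx(k,cv2.MORPH_CLOSE,np.ones((5,5))),0,2)[0],key=cv2.contourArea)
    P=np.array([ray(s,p[0]+0.0,.048)[:2] for p in c]).astype(np.float32)
    r=cv2.minAreaRect(P*1000); print(n,'box',r)
    # wood plate / board
    for nm,z,lo,hi,rr in(('plate',.012,(15,80,150),(32,140,255),(230,190,180,150)),):
        pass
    # dark knobs
    d=(im.max(2)<60).astype(np.uint8)
    d=cv2.morphologyEx(d,cv2.MORPH_CLOSE,np.ones((3,3)))
    for c in cv2.findContours(d,0,2)[0]:
        A=cv2.contourArea(c); x,y,w,h=cv2.boundingRect(c)
        if 80<A<600 and ((n=='side' and x>150 and 190<y<320) or (n=='scene' and 300<x<460 and 180<y<400)):
            M=cv2.moments(c); uv=(M['m10']/A,M['m01']/A)
            hull=cv2.drawContours(np.zeros_like(d),[cv2.convexHull(c)],-1,1,-1)
            ys,xs=np.where((hull>0)&(im.min(2)>110)&(hsv[...,1]<60))
            W=np.array([ray(s,(a,b),.037)[:2] for a,b in zip(xs,ys)])
            print(n,'dark',A,(x,y,w,h),np.array(uv),ray(s,uv,.019)[:2],'white',len(W),W.mean(0) if len(W) else '', 'bar@134', ray(s,uv,.134)[:2])
    b=cv2.inRange(hsv,(10,40,120),(30,140,255))
```

```text
side box ((449.7707824707031, 54.098419189453125), (266.2560119628906, 49.37057876586914), 81.93949890136719)
side dark 448.5 (274, 248, 56, 61) [304.0951 288.6882] [0.5923 0.0195] white 236 [0.5711 0.0251] bar@134 [0.6407 0.0359]
side dark 171.0 (167, 233, 19, 17) [175.8499 241.1988] [ 0.5536 -0.2952] white 12 [ 0.548  -0.2885] bar@134 [ 0.6068 -0.2389]
side dark 163.0 (211, 215, 17, 16) [219.047  222.1534] [ 0.4801 -0.2187] white 11 [ 0.4736 -0.211 ] bar@134 [ 0.5427 -0.1721]
side dark 170.5 (180, 205, 16, 18) [187.5396 214.1222] [ 0.4781 -0.2986] white 8 [ 0.4799 -0.2932] bar@134 [ 0.5409 -0.2419]
scene box ((452.21038818359375, 54.48677062988281), (267.9610900878906, 48.34283447265625), 82.09001922607422)
scene dark 275.0 (398, 370, 19, 25) [407.0109 384.1782] [ 0.4739 -0.303 ] white 8 [ 0.4824 -0.2939] bar@134 [ 0.4136 -0.3484]
scene dark 161.5 (331, 369, 34, 26) [347.9288 382.9794] [ 0.3912 -0.236 ] white 0  bar@134 [ 0.3434 -0.2916]
scene dark 273.5 (425, 351, 20, 21) [434.0451 361.4327] [ 0.5482 -0.2993] white 3 [ 0.5523 -0.2922] bar@134 [ 0.4766 -0.3453]
scene dark 248.0 (369, 345, 19, 20) [377.539 354.621] [ 0.4748 -0.2231] white 2 [ 0.4769 -0.2135] bar@134 [ 0.4143 -0.2806]
scene dark 335.0 (321, 209, 30, 50) [332.5343 238.3333] [0.6172 0.099 ] white 20 [0.6328 0.0991] bar@134 [ 0.5352 -0.0072]
```

Add to h.py:
```python
np.set_printoptions(precision=4,suppress=True)
def yaw(): 
    r=Rn.from_quat(monitor.sense()['ee_rot']).as_matrix(); return np.arctan2(r[1,1],r[0,1])
def delta(target,ty=None):
    "tool-axis shift from the measured pose to target TCP (turn last), and the turn to tool-y yaw ty"
    s=monitor.sense(); r=Rn.from_quat(s['ee_rot']).as_matrix(); d=r.T@(np.array(target)-s['position'])
    t=0 if ty is None else (yaw()-ty+np.pi)%(2*np.pi)-np.pi
    print('shift',d,'turn %.4f'%t,'yaw %.4f'%yaw()); return d,t
A=1.4315; C=np.array([.451,.0543,0])
ex=np.array([np.cos(A),np.sin(A),0]); ey=np.array([-np.sin(A),np.cos(A),0])
def jig(x,y,z): return C+x*ex+y*ey+np.array([0,0,z])
```

Run:
```python
from h import *
s=snap('side')
for uv in((275,289),(317.3,305)): 
    q=ray(s,uv,.134)-C; print('bar end in jig',q@ex,q@ey)
print(jig(.028,-.213,.134))
s2=snap('scene')
for uv in((240+335/2.8,190+20/2.8),(240+392/2.8,190+75/2.8)):
    q=ray(s2,uv,.134)-C; print('bar end in jig scene',q@ex,q@ey)
for n,c in(('side',s),('scene',s2)): # plate corners check
    print(n,[proj(c,jig(a,b,.012)) for a,b in((.155,.052),(.155,-.148),(-.155,-.148),(-.155,.052))])
# board
for c,roi in((s,(410,190,110,160)),(s2,(150,170,150,90))):
    im=c['img']; hsv=cv2.cvtColor(im,cv2.COLOR_RGB2HSV); x,y,w,h=roi
    print(hsv[270,465] if c is s else hsv[218,225], hsv[300,410] if c is s else hsv[265,220])
delta(jig(.028,-.213,.235),A-np.pi/2)
```

```text
bar end in jig -0.042180490926448044 -0.2121847678212185
bar end in jig 0.04373290883638004 -0.2109969378697993
[0.6658 0.0525 0.134 ]
bar end in jig scene 0.04623102301538504 -0.2196304798198009
bar end in jig scene -0.03889941077395047 -0.21838392370099585
side [array([405.8554, 243.7465]), array([377.6588, 320.1351]), array([245.863 , 268.7704]), array([283.7687, 200.689 ])]
scene [array([239.8201, 248.6961]), array([312.1404, 222.6715]), array([380.1028, 300.5255]), array([296.9435, 338.1304])]
[ 19  84 195] [ 16  80 169]
[ 17  89 191] [ 15  91 159]
shift [-0.6237 -0.3862  0.0073] turn 1.4233 yaw 1.2840
```

>>> drive_effector([
  {"sx":-0.048,"sy":-0.0297},
  {"sx":-0.048,"sy":-0.0297},
  {"sx":-0.048,"sy":-0.0297},
  {"sx":-0.048,"sy":-0.0297},
  {"sx":-0.048,"sy":-0.0297},
  {"sx":-0.048,"sy":-0.0297},
  {"sx":-0.048,"sy":-0.0297},
  {"sx":-0.048,"sy":-0.0297},
  {"sx":-0.048,"sy":-0.0297},
  {"sx":-0.048,"sy":-0.0297},
  {"sx":-0.048,"sy":-0.0297},
  {"sx":-0.048,"sy":-0.0297},
  {"sx":-0.048,"sy":-0.0297,"sz":0.007},
], finger_gap=0.05, squeeze=40)

```text
time: 1.92
position: [0.6676, 0.0513, 0.2358]
ee_rot: [0.143, 0.99, 0.0, 0.001]
force: [1.2, 0.7, -0.0]
opening: 0.0501
grip_force: 0.0
```

>>> drive_effector([
  {"turn":0.178},
  {"turn":0.178},
  {"turn":0.178},
  {"turn":0.178},
  {"turn":0.178},
  {"turn":0.178},
  {"turn":0.178},
  {"turn":0.178},
  {},
])

```text
time: 3.05
position: [0.666, 0.0529, 0.2351]
ee_rot: [0.754, 0.657, -0.0, 0.0]
force: [0.8, 0.8, -0.5]
opening: 0.0501
grip_force: 0.0
```

```bash
python3 -c "
from h import *
delta(jig(.028,-.213,.126),A-np.pi/2);snap('wrist','w1.png')"
```

```text
shift [-0.0005 -0.0001  0.1091] turn 0.0015 yaw -0.1378
```

View pics/w1.png

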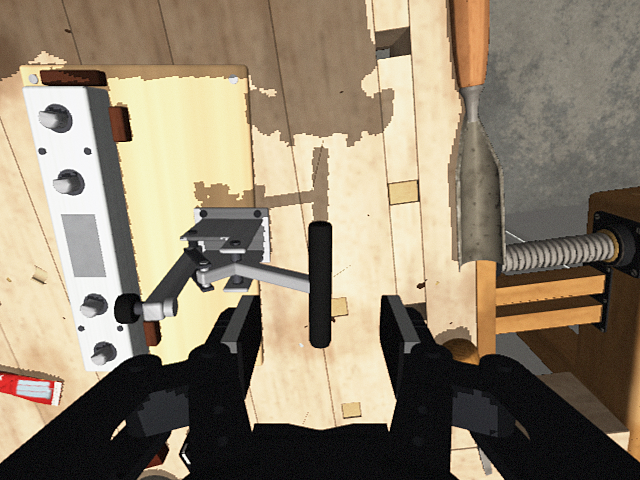

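The wrist view shows the bar vertical at column 320 (rows 225–345), centred between the fingers. I'll check the grip point by ray before descending.

Run:
```python
from h import *
s=snap('wrist')
for uv in((320,225),(320,345),(313,284)):
    q=ray(s,uv,.134)-C; print(q@ex,q@ey)
print(proj(s,jig(.028,-.213,.134)),proj(s,monitor.sense()['position']))
# spindle tops in wrist view
```

```text
0.04157256255366052 -0.2115208649291123
-0.04817437142658317 -0.2117461439309124
-0.00019836932288831363 -0.20684064809803804
[322.1868 244.8424] [323.8068 323.0398]
```

>>> drive_effector([
  {"sz":0.05},
  {"sz":0.04},
  {"sz":0.018},
  {},
])

```text
time: 3.65
position: [0.6656, 0.0526, 0.1265]
ee_rot: [0.755, 0.656, -0.001, -0.001]
force: [0.4, 0.5, 0.7]
opening: 0.05
grip_force: 0.0
```

>>> drive_effector([
  {},
  {},
  {},
  {},
  {},
  {},
], finger_gap=0.0, squeeze=40)

```text
time: 4.4
position: [0.6659, 0.0529, 0.1292]
ee_rot: [0.755, 0.656, 0.0, -0.0]
force: [-2.8, -0.1, 4.2]
opening: 0.0146
grip_force: 39.0
```

>>> drive_effector([
  {"sy":-0.0036,"sz":-0.0055},
  {"sy":-0.0039,"sz":-0.0052},
  {"sy":-0.0044,"sz":-0.0048},
  {"sy":-0.0048,"sz":-0.0045},
  {"sy":-0.0052,"sz":-0.004},
  {"sy":-0.0055,"sz":-0.0035},
  {"sy":-0.0058,"sz":-0.003},
  {"sy":-0.0061,"sz":-0.0026},
  {"sy":-0.0063,"sz":-0.002},
  {"sy":-0.0064,"sz":-0.0014},
  {"sy":-0.0065,"sz":-0.0009},
  {"sy":-0.0065,"sz":-0.0003},
  {"sy":-0.0065,"sz":0.0003},
  {"sy":-0.0065,"sz":0.0008},
  {},
  {},
])

```text
time: 6.4
position: [0.5949, 0.0629, 0.1698]
ee_rot: [0.755, 0.656, 0.006, 0.005]
force: [1.9, -1.3, 22.5]
opening: 0.0148
grip_force: 43.7
```

```bash
python3 -c "
from h import *
q=np.array(monitor.sense()['position'])-C; print(q@ex,q@ey,q[2])"
```

```text
0.028534154682910484 -0.14132307286092188 0.16984033620623268
```

>>> drive_effector([
  {"sy":-0.003,"sz":-0.004},
  {"sy":-0.005},
  {"sy":-0.005,"sz":0.0005},
  {"sy":-0.004,"sz":0.001},
  {"sy":-0.003,"sz":0.001},
  {},
  {},
])

```text
time: 7.28
position: [0.5826, 0.0646, 0.1696]
ee_rot: [0.755, 0.655, 0.011, 0.01]
force: [23.3, -3.8, -6.7]
opening: 0.0144
grip_force: 39.9
```

```bash
python3 -c "
from h import *
q=np.array(monitor.sense()['position'])-C; print(q@ex,q@ey,q[2])
snap('side','s2.png')"
```

```text
0.028432080173503946 -0.12886801918859286 0.1695547541750857
```

>>> drive_effector([
  {},
  {},
  {},
], finger_gap=0.05)

```text
time: 7.7
position: [0.5676, 0.0665, 0.1654]
ee_rot: [0.755, 0.656, -0.001, -0.001]
force: [0.1, 1.2, -0.4]
opening: 0.0501
grip_force: 0.0
```

>>> drive_effector([
  {"sz":-0.03},
  {"sz":-0.05},
  {},
])

```text
time: 8.07
position: [0.5706, 0.0666, 0.2488]
ee_rot: [0.755, 0.656, 0.003, 0.002]
force: [-0.2, 0.6, -0.6]
opening: 0.05
grip_force: 0.0
```

```bash
python3 -c "
from h import *
s=snap('wrist','w2.png');a=snap('side')['img'][170:320,150:410,::-1]
cv2.imwrite('pics/s2c.png',cv2.resize(a,None,fx=3,fy=3,interpolation=cv2.INTER_CUBIC))"
```

```text
(no output)
```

View pics/s2c.png

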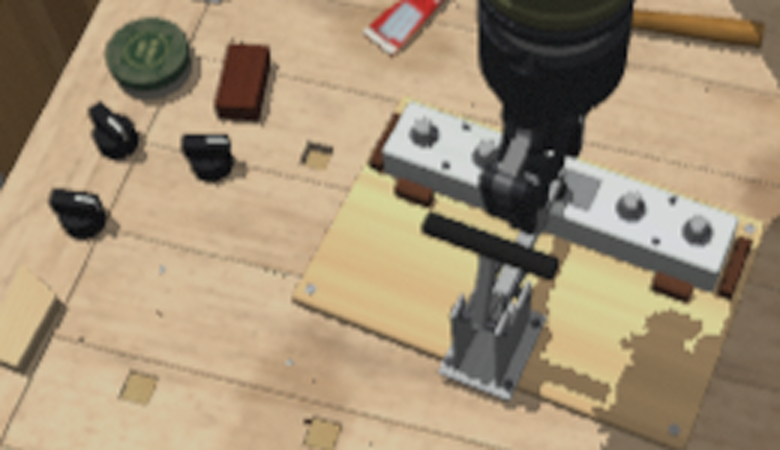

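The side view shows the arm down with its foot on the box and the bar swung over, running from crop (425,222) to (555,268). Next, on to the knobs.

Run:
```python
from h import *
s=snap('side')
for uv in((291.7,244),(335,259.3)):
    q=ray(s,uv,.17)-C; print(q@ex,q@ey)
delta([.505,-.29,.27])
```

```text
-0.04350148210334297 -0.1291952960318303
0.04452194034419904 -0.1277250212548388
shift [-0.3617 -0.0126 -0.0252] turn 0.0000 yaw -0.1396
```

Clamp fully over: the bar is at y −0.1285, and −0.1286 was expected.

>>> drive_effector([
  {"sx":-0.045,"sy":-0.0016,"sz":-0.01},
  {"sx":-0.045,"sy":-0.0016,"sz":-0.01},
  {"sx":-0.045,"sy":-0.0016,"sz":-0.005},
  {"sx":-0.045,"sy":-0.0016},
  {"sx":-0.045,"sy":-0.0016},
  {"sx":-0.045,"sy":-0.0016},
  {"sx":-0.045,"sy":-0.0016},
  {"sx":-0.045,"sy":-0.0016},
  {},
  {},
], finger_gap=0.085)

```text
time: 9.48
position: [0.5056, -0.2871, 0.269]
ee_rot: [0.755, 0.656, -0.0, -0.002]
force: [0.7, -0.1, -0.3]
opening: 0.0848
grip_force: 0.0
```

```bash
python3 -c "
from h import *
print(monitor.sense()['position']);snap('wrist','w3.png')"
```

```text
[ 0.5056 -0.2871  0.269 ]
```

View pics/w3.png

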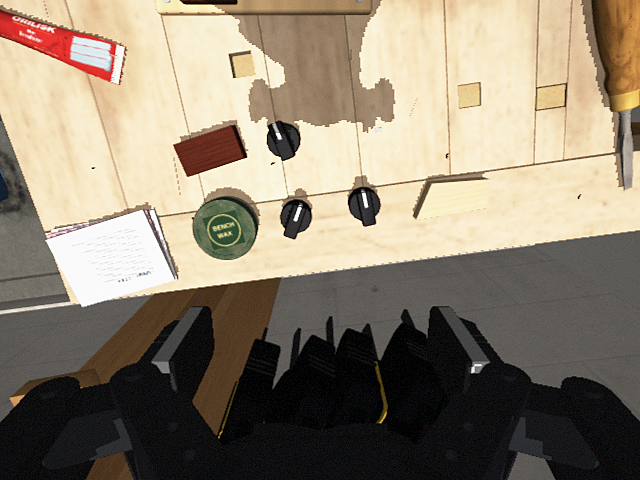

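Add to h.py:
```python
def knobs(s,guess,show=None):
    im=s['img']; hsv=cv2.cvtColor(im,cv2.COLOR_RGB2HSV); out=[]
    for g in guess:
        cen=proj(s,[g[0],g[1],.02]); rad=np.linalg.norm(proj(s,[g[0]+.03,g[1],.02])-cen)
        roi=cv2.circle(np.zeros(im.shape[:2],np.uint8),tuple(int(v) for v in cen),int(rad),1,-1)
        d=((im.max(2)<75)&(roi>0)).astype(np.uint8)
        c=max(cv2.findContours(cv2.morphologyEx(d,cv2.MORPH_CLOSE,np.ones((5,5))),0,2)[0],key=cv2.contourArea)
        h=cv2.drawContours(np.zeros_like(d),[cv2.convexHull(c)],-1,1,-1)
        x0,y0,w,hh=cv2.boundingRect(c)
        M=cv2.moments(cv2.convexHull(c)); uv=np.array([M['m10'],M['m01']])/M['m00']
        k=ray(s,uv,.019)[:2]
        ys,xs=np.where((cv2.erode(h,np.ones((3,3)))>0)&(im.min(2)>120)&(hsv[...,1]<50))
        W=np.array([ray(s,(a,b),.037)[:2] for a,b in zip(xs,ys)]).reshape(-1,2)
        if len(W)<6: out.append((k,None)); print(k,'no line',len(W)); continue
        m=W.mean(0); u,sv,v=np.linalg.svd(W-m); v=v[0]*np.sign(v[0]@(m-k)); 
        y1,y2=np.arctan2(v[1],v[0]),np.arctan2(*(m-k)[::-1])
        print('centre',k,'px',uv,'n',len(W),'line mid',m,'off %.4f lateral %.4f'%((m-k)@v,(m-k)@[-v[1],v[0]]),'spread',sv[:2]/len(W)**.5,'yaw pca %.3f mid %.3f'%(y1,y2))
        out.append((k,y1))
    return out
```

Run:
```python
from h import *
knobs(snap('wrist'),[(.4765,-.301),(.4775,-.221),(.551,-.297)])
```

```text
centre [ 0.4746 -0.3017] px [294.4886 218.3767] n 64 line mid [ 0.4795 -0.2928] off 0.0102 lateral -0.0001 spread [0.0049 0.0011] yaw pca 1.072 mid 1.066
centre [ 0.4755 -0.2209] px [282.5464 140.1294] n 63 line mid [ 0.4728 -0.2127] off 0.0086 lateral 0.0007 spread [0.0046 0.001 ] yaw pca 1.810 mid 1.889
centre [ 0.5486 -0.2983] px [363.6242 205.8758] n 70 line mid [ 0.5479 -0.2886] off 0.0098 lateral -0.0002 spread [0.0048 0.0012] yaw pca 1.660 mid 1.636
```

The wrist view shows the knobs at (283,140), (296,216) and (364,204), with the wax tin at (225,228). The centres agree with the other two cameras within 2–3 mm. I'll take the one at (0.4755,-0.2215) first.

```bash
python3 -c "
from h import *
delta([.4755,-.2215,.10],1.83-np.pi/2)
print(ray(snap('wrist'),(225,228),.027))"
```

```text
shift [ 0.0596 -0.0392  0.1697] turn -0.3966 yaw -0.1374
[ 0.4022 -0.3001  0.027 ]
```

>>> drive_effector([
  {"sx":0.015,"sy":-0.0098,"sz":0.0425},
  {"sx":0.015,"sy":-0.0098,"sz":0.0425},
  {"sx":0.015,"sy":-0.0098,"sz":0.0425},
  {"sx":0.0146,"sy":-0.0098,"sz":0.0422},
  {"turn":-0.1322},
  {"turn":-0.1322},
  {"turn":-0.1322},
  {},
  {},
], finger_gap=0.04, squeeze=40)

```text
time: 10.75
position: [0.4759, -0.2233, 0.1007]
ee_rot: [0.611, 0.791, 0.0, -0.0]
force: [-0.6, -0.2, 0.1]
opening: 0.0401
grip_force: 0.0
```

```bash
python3 -c "
from h import *
delta([.4755,-.2215,.033],1.83-np.pi/2)
s=snap('wrist','w4.png'); print(proj(s,[.4755,-.2215,.037]));knobs(s,[(.4755,-.2215)])"
```

```text
shift [0.0018 0.     0.0677] turn -0.0039 yaw 0.2554
[322.7556 262.8394]
centre [ 0.4751 -0.2221] px [321.7134 252.9699] n 211 line mid [ 0.4731 -0.2153] off 0.0070 lateral 0.0010 spread [0.0077 0.0033] yaw pca 1.717 mid 1.858
```

>>> drive_effector([
  {"sx":0.001,"sz":0.03},
  {"sx":0.0008,"sz":0.025},
  {"sz":0.0125},
  {},
])

```text
time: 11.3
position: [0.4749, -0.2219, 0.0327]
ee_rot: [0.611, 0.792, -0.0, -0.001]
force: [-0.1, -0.1, -0.2]
opening: 0.0402
grip_force: 0.0
```

>>> drive_effector([
  {},
  {},
  {},
  {},
  {},
], finger_gap=0, squeeze=40)

```text
time: 11.92
position: [0.4758, -0.2224, 0.034]
ee_rot: [0.611, 0.792, 0.0, 0.001]
force: [0.4, 0.4, 6.4]
opening: 0.0128
grip_force: 43.0
```

>>> drive_effector([
  {"sz":-0.05},
  {"sz":-0.05},
  {"sz":-0.05},
  {"sz":-0.02},
  {},
])

```text
time: 12.55
position: [0.4759, -0.2225, 0.2046]
ee_rot: [0.611, 0.792, 0.001, 0.002]
force: [0.1, 0.9, -0.2]
opening: 0.0126
grip_force: 42.1
```

```bash
python3 -c "
from h import *
delta(jig(-.18,.0,.2),A-np.pi/2)"
```

```text
shift [ 0.108  -0.0233  0.0043] turn 0.3957 yaw 0.2564
```

>>> drive_effector([
  {"sx":0.054,"sy":-0.0116},
  {"sx":0.054,"sy":-0.0116},
  {"turn":0.1319},
  {"turn":0.1319},
  {"turn":0.1319},
  {},
  {},
])

```text
time: 13.42
position: [0.4248, -0.1234, 0.2025]
ee_rot: [0.754, 0.657, -0.001, -0.001]
force: [-0.9, -0.2, -1.2]
opening: 0.0128
grip_force: 42.1
```

```bash
python3 -c "
from h import *
s=snap('wrist','w5.png')
for x in(-.11,-.058,.058,.110): print(proj(s,jig(x,0,.0615)))"
```

```text
[324.3882 133.0257]
[324.8236  51.6595]
[ 326.0252 -172.9254]
[ 326.7019 -299.3878]
```

View pics/w5.png

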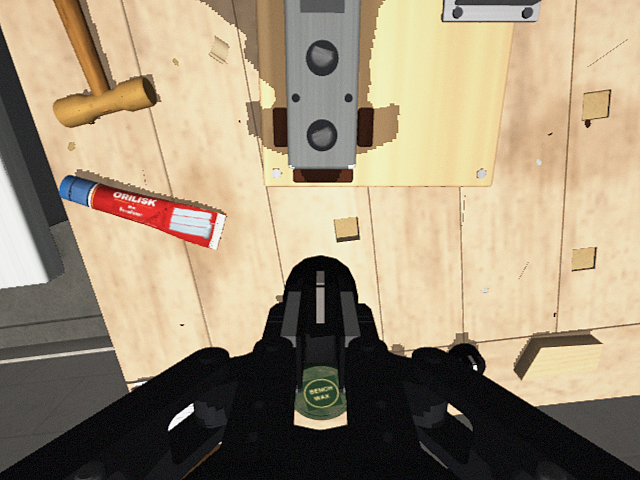

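The wrist view shows the knob held with its line pointing up (+x), and the spindles at (321,134) and (321,57). I'll enlarge those to read the flats.

```bash
python3 -c "
from h import *
a=cv2.imread('pics/w5.png')
c=[cv2.resize(a[y-30:y+30,291:351],None,fx=6,fy=6,interpolation=cv2.INTER_CUBIC) for y in(134,57)]
cv2.imwrite('pics/w5c.png',cv2.convertScaleAbs(np.hstack(c),alpha=1.8))"
```

```text
(no output)
```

View pics/w5c.png

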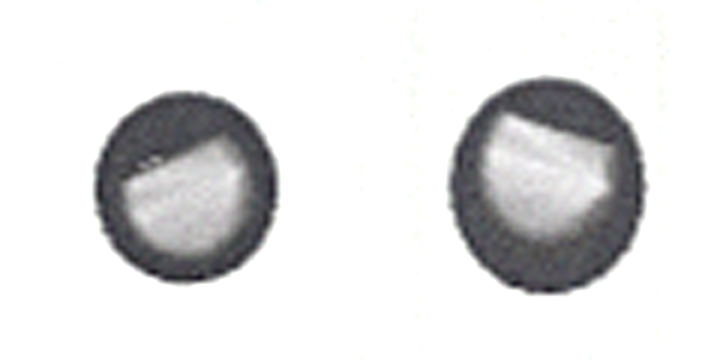

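The enlargement shows the D-shaped tops. Spindle_0's flat edge runs from (125,180) to (225,135), and spindle_1's from (505,115) to (615,148). I'll cast these onto the top plane.

Add to h.py:
```python
def flat(s,p,q,z=.0615):
    a,b=ray(s,p,z),ray(s,q,z); d=b-a; n=np.arctan2(d[0]*-1,d[1]) ; n=np.arctan2(d[0],-d[1])
    n=np.array([-d[1],d[0]]); n=n*np.sign(n@ex[:2]); return np.arctan2(n[1],n[0])-A, np.linalg.norm(d), (a+b)/2
def discs(s,z=.049):
    "dark-ringed spindle discs: median-free contour centres on plane z"
    for x in(-.11,-.058,.058,.11):
        c=proj(s,jig(x,0,.048)); u,v=(int(round(k)) for k in c)
        if not(25<u<615 and 25<v<455): continue
        g=cv2.cvtColor(s['img'],cv2.COLOR_RGB2GRAY)[v-25:v+25,u-25:u+25]
        t,m=cv2.threshold(g,0,255,cv2.THRESH_BINARY_INV+cv2.THRESH_OTSU)
        cs=[k for k in cv2.findContours(m,0,2)[0] if cv2.contourArea(k)>150]
        k=min(cs,key=lambda k:np.linalg.norm(cv2.minEnclosingCircle(k)[0]-np.array([25,25])))
        (cx,cy),r=cv2.minEnclosingCircle(k); w=ray(s,(cx+u-25,cy+v-25),z)-C
        print(x,'disc px',cx+u-25,cy+v-25,'r %.1f'%r,'jig',w@ex,w@ey,'scale px/mm',abs(proj(s,jig(x,.01,z))-proj(s,jig(x,0,z)))[0]/10)
```

Run:
```python
from h import *
s=snap('wrist')
f=lambda x,y,o,v:(291+(x-o)/6,v-30+y/6)
print(flat(s,f(125,180,0,134),f(225,135,0,134)),flat(s,f(505,115,360,57),f(615,148,360,57)))
discs(s)
```

```text
(np.float64(0.40913991349197776), np.float64(0.012808933106967867), array([ 0.4332, -0.0524,  0.0615])) (np.float64(-0.2628147032143402), np.float64(0.01261979863991422), array([ 0.4431, -0.0015,  0.0615]))
-0.11 disc px 321.0 134.6666660308838 r 16.0 jig -0.11150940336298618 0.0021391489567967083 scale px/mm 1.3528178357333105
-0.058 disc px 321.0 57.5 r 18.0 jig -0.059616390199776534 0.002260028748692442 scale px/mm 1.4341886094919574
```

Add to h.py:
```python
def held(s):
    "white line of the held knob, relative to the TCP in tool axes"
    st=monitor.sense(); p=np.array(st['position']); r=Rn.from_quat(st['ee_rot']).as_matrix()
    im=s['img']; hsv=cv2.cvtColor(im,cv2.COLOR_RGB2HSV); m=((im.min(2)>95)&(hsv[...,1]<40)).astype(np.uint8)
    roi=np.zeros_like(m); roi[255:345,305:336]=1; m&=roi
    n,l,stt,cc=cv2.connectedComponentsWithStats(m); 
    for i in range(1,n):
        if stt[i][4]>80:
            x,y,w,h,a=stt[i]; e=[r.T@(ray(s,(x+w/2-.5,v),p[2]+.003)-p) for v in(y,y+h)]
            print('line',stt[i],cc[i],'ends tool',e[0][:2],e[1][:2])
```

```bash
python3 -c "
from h import *
held(snap('wrist'))"
```

```text
line [316 288   8  35 273] [319.5897 305.044 ] ends tool [ 0.0167 -0.0018] [ 0.0018 -0.0018]
```

```bash
python3 -c "
from h import *
delta(jig(-.111,.0003,.105),A+.41-np.pi/2)"
```

```text
shift [0.0687 0.0007 0.0979] turn -0.4089 yaw -0.1382
```

>>> drive_effector([
  {"sx":0.0345,"sy":0.0003},
  {"sx":0.0342,"sy":0.0004},
  {"sz":0.04},
  {"sz":0.04},
  {"sz":0.018},
  {"turn":-0.1363},
  {"turn":-0.1363},
  {"turn":-0.1363},
  {},
  {},
])

```text
time: 14.82
position: [0.4357, -0.0557, 0.1052]
ee_rot: [0.606, 0.795, 0.0, 0.0]
force: [0.1, 0.1, -1.4]
opening: 0.0131
grip_force: 42.1
```

```bash
python3 -c "
from h import *
s=snap('wrist','w6.png');delta(jig(-.111,.0003,.1),A+.41-np.pi/2);discs(s)"
```

```text
shift [ 0.0001 -0.0003  0.0052] turn -0.0026 yaw 0.2681
-0.11 disc px 322.5 278.0 r 28.7 jig -0.11488759429790005 -0.0016109058748227535 scale px/mm 1.6938929645390943
-0.058 disc px 359.0 183.0 r 22.8 jig -0.05970362219434755 0.002117781555137265 scale px/mm 1.797456002265119
```

View pics/w6.png

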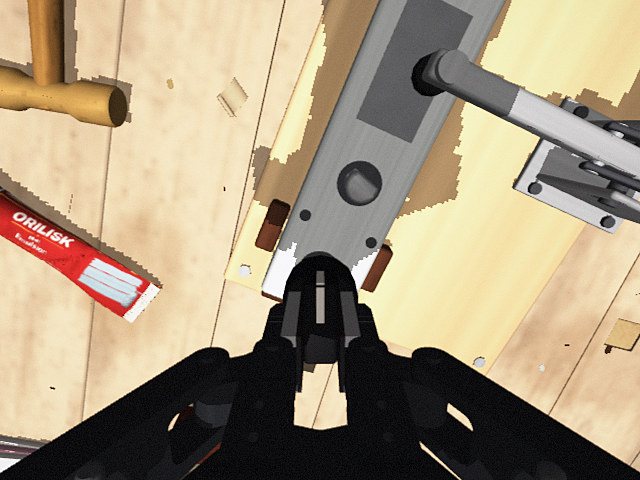

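Spindle_1 reads (-0.0597, 0.0021) in jig axes, px (359,183), and corrected for the camera bias it agrees with the plan. The knob is over spindle_0, so I'm pressing down gently.

>>> drive_effector([
  {"sz":0.006},
  {"sz":0.004},
  {"sz":0.004},
  {},
])

```text
time: 15.38
position: [0.4353, -0.0556, 0.0908]
ee_rot: [0.606, 0.796, -0.0, -0.0]
force: [0.3, 0.1, -0.4]
opening: 0.0128
grip_force: 42.1
```

>>> drive_effector([
  {"sz":0.004},
  {"sz":0.004},
  {"sz":0.002},
  {},
])

```text
time: 15.88
position: [0.4356, -0.0555, 0.0819]
ee_rot: [0.606, 0.796, 0.0, 0.0]
force: [-1.8, -0.1, 11.8]
opening: 0.0126
grip_force: 43.7
```

>>> drive_effector([
  {"sz":0.001},
  {"sz":0.0005},
  {},
])

```text
time: 16.25
position: [0.4356, -0.0556, 0.0819]
ee_rot: [0.606, 0.796, 0.001, 0.001]
force: [-2.7, 1.9, 31.2]
opening: 0.0128
grip_force: 46.3
```

>>> drive_effector([
  {},
  {},
], finger_gap=0.04)

```text
time: 16.5
position: [0.4357, -0.0556, 0.0796]
ee_rot: [0.606, 0.796, 0.0, 0.0]
force: [-0.3, -0.2, -0.4]
opening: 0.04
grip_force: 0.0
```

>>> drive_effector([
  {"sz":-0.03},
  {"sz":-0.05},
  {"sz":-0.05},
  {"sz":-0.03},
  {},
  {},
])

```text
time: 17.25
position: [0.4349, -0.0556, 0.2388]
ee_rot: [0.606, 0.796, -0.0, -0.001]
force: [-0.6, -0.4, 0.3]
opening: 0.0401
grip_force: 0.0
```

```bash
python3 -c "
from h import *
delta([.505,-.29,.26],A-np.pi/2)"
```

```text
shift [-0.2446  0.005  -0.0214] turn 0.4092 yaw 0.2699
```

>>> drive_effector([
  {"sx":-0.049,"sy":0.001,"sz":-0.004},
  {"sx":-0.049,"sy":0.001,"sz":-0.004},
  {"sx":-0.049,"sy":0.001,"sz":-0.004},
  {"sx":-0.049,"sy":0.001,"sz":-0.004},
  {"sx":-0.0486,"sy":0.001,"sz":-0.004},
  {"turn":0.1364},
  {"turn":0.1364},
  {"turn":0.1364},
  {},
  {},
])

```text
time: 18.5
position: [0.5052, -0.2898, 0.2585]
ee_rot: [0.754, 0.657, -0.0, -0.001]
force: [-0.6, -0.2, 0.5]
opening: 0.0398
grip_force: 0.0
```

```bash
python3 -c "
from h import *
s=snap('wrist','w7.png');r=knobs(s,[(.4765,-.301),(.551,-.297)])
delta([.549,-.2983,.1],r[1][1]-np.pi/2)"
```

```text
centre [ 0.4747 -0.3016] px [294.1575 217.2439] n 68 line mid [ 0.4792 -0.2933] off 0.0094 lateral 0.0008 spread [0.0054 0.0014] yaw pca 0.993 mid 1.073
centre [ 0.5485 -0.2982] px [365.299  204.4101] n 69 line mid [ 0.548  -0.2885] off 0.0097 lateral -0.0005 spread [0.0047 0.0012] yaw pca 1.666 mid 1.620
shift [-0.0025  0.0447  0.1588] turn -0.2332 yaw -0.1375
```

>>> drive_effector([
  {"sx":-0.0008,"sy":0.0153,"sz":0.053},
  {"sx":-0.0008,"sy":0.0153,"sz":0.053},
  {"sx":-0.0009,"sy":0.0153,"sz":0.0528},
  {"turn":-0.109},
  {"turn":-0.109},
  {},
  {},
])

```text
time: 19.42
position: [0.5507, -0.299, 0.1009]
ee_rot: [0.679, 0.734, 0.0, 0.0]
force: [-0.3, 0.1, 1.0]
opening: 0.0401
grip_force: 0.0
```

```bash
python3 -c "
from h import *
knobs(snap('wrist'),[(.549,-.2983)]);delta([.5502,-.2985,.033],1.65-np.pi/2)"
```

```text
centre [ 0.5487 -0.2987] px [319.3265 253.9068] n 217 line mid [ 0.5481 -0.2918] off 0.0069 lateral 0.0001 spread [0.0077 0.0037] yaw pca 1.652 mid 1.669
shift [ 0.0005 -0.0005  0.068 ] turn -0.0017 yaw 0.0775
```

>>> drive_effector([
  {"sz":0.03},
  {"sx":0.0005,"sy":-0.0005,"sz":0.025},
  {"sz":0.0125},
  {},
])

```text
time: 19.98
position: [0.5498, -0.2982, 0.0329]
ee_rot: [0.679, 0.734, -0.0, -0.001]
force: [0.1, 0.1, -0.1]
opening: 0.0398
grip_force: 0.0
```

>>> drive_effector([
  {},
  {},
  {},
  {},
  {},
], finger_gap=0, squeeze=40)

```text
time: 20.6
position: [0.5509, -0.2988, 0.0345]
ee_rot: [0.679, 0.734, 0.0, 0.001]
force: [0.0, -0.0, 5.5]
opening: 0.0126
grip_force: 42.8
```

>>> drive_effector([
  {"sz":-0.05},
  {"sz":-0.05},
  {"sz":-0.05},
  {"sz":-0.02},
  {},
])

```text
time: 21.22
position: [0.551, -0.2989, 0.205]
ee_rot: [0.679, 0.734, 0.001, 0.002]
force: [-0.6, -0.2, -1.6]
opening: 0.0126
grip_force: 41.9
```

```bash
python3 -c "
from h import *
delta(jig(-.13,.0,.2),A-np.pi/2)"
```

```text
shift [ 0.233  -0.1001  0.0043] turn 0.2178 yaw 0.0785
```

>>> drive_effector([
  {"sx":0.0583,"sy":-0.025},
  {"sx":0.0583,"sy":-0.025},
  {"sx":0.0582,"sy":-0.025},
  {"sx":0.0582,"sy":-0.025},
  {"turn":0.109},
  {"turn":0.109},
  {},
  {},
])

```text
time: 22.22
position: [0.4333, -0.0772, 0.2027]
ee_rot: [0.754, 0.657, -0.001, -0.001]
force: [-0.3, 0.2, -0.3]
opening: 0.0128
grip_force: 41.9
```

```bash
python3 -c "
from h import *
s=snap('wrist');held(s);discs(s)
v=s['img'][:,:,::-1]; c=proj(s,jig(-.0597,.002,.0615)).astype(int); print(c)
a=[cv2.resize(v[c[1]-30:c[1]+30,c[0]-30:c[0]+30],None,fx=6,fy=6,interpolation=cv2.INTER_CUBIC)]
cv2.imwrite('pics/w8c.png',cv2.convertScaleAbs(np.hstack(a),alpha=1.6))
delta(jig(-.059,.0004,.105),A-.26-np.pi/2)"
```

```text
line [316 287   8  35 273] [319.5897 304.0549] ends tool [ 0.0172 -0.0018] [ 0.0022 -0.0018]
-0.11 disc px 320.61950874328613 198.93936729431152 r 25.3 jig -0.11276729437058372 0.0005219260579885816 scale px/mm 1.2865477564648529
-0.058 disc px 318.547945022583 127.78082275390625 r 16.2 jig -0.059656217324999226 0.002132208950242659 scale px/mm 1.3599884989183522
[318 128]
shift [ 0.0737 -0.0011  0.0979] turn 0.2611 yaw -0.1382
```

View pics/w8c.png

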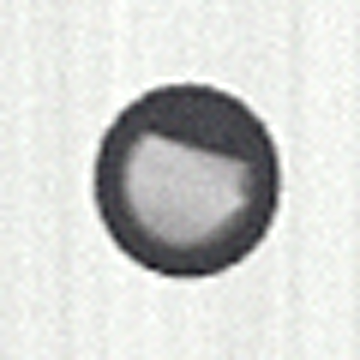

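The crop shows spindle_1's flat running from (150,135) to (250,162), i.e. −0.26 rad as before.

>>> drive_effector([
  {"sx":0.0367,"sy":-0.0006},
  {"sx":0.0367,"sy":-0.0005},
  {"sz":0.04},
  {"sz":0.04},
  {"sz":0.018},
  {"turn":0.1305},
  {"turn":0.1305},
  {},
  {},
])

```text
time: 23.4
position: [0.443, -0.0044, 0.1054]
ee_rot: [0.833, 0.553, 0.0, -0.0]
force: [-0.6, 1.0, -1.1]
opening: 0.0128
grip_force: 41.9
```

```bash
python3 -c "
from h import *
delta(jig(-.0593,.0004,.1),A-.26-np.pi/2)"
```

```text
shift [-0.0002 -0.0006  0.0054] turn 0.0012 yaw -0.3981
```

>>> drive_effector([
  {"sz":0.006},
  {"sz":0.004},
  {"sz":0.004},
  {},
])

```text
time: 23.9
position: [0.4427, -0.0043, 0.091]
ee_rot: [0.834, 0.552, -0.0, -0.0]
force: [0.3, -0.4, -0.2]
opening: 0.0126
grip_force: 41.9
```

>>> drive_effector([
  {"sz":0.004},
  {"sz":0.004},
  {"sz":0.003},
  {},
])

```text
time: 24.4
position: [0.4428, -0.0043, 0.0823]
ee_rot: [0.834, 0.552, 0.001, 0.0]
force: [-3.2, 0.8, 27.8]
opening: 0.0127
grip_force: 45.6
```

>>> drive_effector([
  {},
  {},
], finger_gap=0.03)

```text
time: 24.65
position: [0.443, -0.0042, 0.0803]
ee_rot: [0.834, 0.552, 0.0, -0.0]
force: [0.5, -0.3, 0.5]
opening: 0.03
grip_force: 0.0
```

>>> drive_effector([
  {"sz":-0.03},
  {"sz":-0.05},
  {"sz":-0.05},
  {"sz":-0.03},
  {},
  {},
])

```text
time: 25.4
position: [0.4423, -0.0041, 0.2395]
ee_rot: [0.833, 0.553, -0.001, -0.0]
force: [0.2, 0.0, 0.2]
opening: 0.0302
grip_force: 0.0
```

```bash
python3 -c "
from h import *
delta([.48,-.30,.26],A-np.pi/2)"
```

```text
shift [-0.2579  0.1499 -0.0205] turn -0.2607 yaw -0.4000
```

>>> drive_effector([
  {"sx":-0.0516,"sy":0.03,"sz":-0.004},
  {"sx":-0.0516,"sy":0.03,"sz":-0.004},
  {"sx":-0.0516,"sy":0.03,"sz":-0.004},
  {"sx":-0.0516,"sy":0.03,"sz":-0.004},
  {"sx":-0.0515,"sy":0.03,"sz":-0.004},
  {"turn":-0.1303},
  {"turn":-0.1303},
  {},
  {},
])

```text
time: 26.52
position: [0.4801, -0.2999, 0.2593]
ee_rot: [0.755, 0.655, -0.0, -0.001]
force: [0.4, 0.5, 0.3]
opening: 0.0304
grip_force: 0.0
```

```bash
python3 -c "
from h import *
s=snap('wrist','w9.png');knobs(s,[(.4765,-.301)])
delta([.4762,-.302,.1],1.05-np.pi/2)"
```

```text
centre [ 0.4745 -0.3016] px [316.6969 204.2777] n 70 line mid [ 0.4795 -0.2929] off 0.0100 lateral -0.0004 spread [0.0049 0.0011] yaw pca 1.088 mid 1.046
shift [-0.0027 -0.0035  0.1596] turn 0.3795 yaw -0.1413
```

>>> drive_effector([
  {"sx":-0.0009,"sy":-0.0012,"sz":0.053},
  {"sx":-0.0009,"sy":-0.0012,"sz":0.053},
  {"sx":-0.0009,"sy":-0.0011,"sz":0.0536},
  {"turn":0.122},
  {"turn":0.122},
  {"turn":0.122},
  {},
  {},
])

```text
time: 27.58
position: [0.4768, -0.3023, 0.1007]
ee_rot: [0.861, 0.509, -0.0, 0.0]
force: [-0.3, -0.2, -0.3]
opening: 0.03
grip_force: 0.0
```

```bash
python3 -c "
from h import *
knobs(snap('wrist'),[(.475,-.302)]);delta([.476,-.302,.033],1.065-np.pi/2)"
```

```text
centre [ 0.4746 -0.3022] px [318.9362 254.8318] n 191 line mid [ 0.4777 -0.2947] off 0.0075 lateral 0.0031 spread [0.0073 0.0019] yaw pca 0.795 mid 1.184
shift [-0.0001 -0.0008  0.0678] turn 0.0015 yaw -0.5043
```

>>> drive_effector([
  {"sx":-0.0006,"sy":-0.0004,"sz":0.03},
  {"sz":0.025},
  {"sz":0.0125},
  {},
])

```text
time: 28.12
position: [0.4757, -0.3026, 0.0328]
ee_rot: [0.861, 0.508, -0.0, -0.001]
force: [-0.5, 0.4, -0.5]
opening: 0.03
grip_force: 0.0
```

>>> drive_effector([
  {},
  {},
  {},
  {},
  {},
], finger_gap=0, squeeze=40)

```text
time: 28.75
position: [0.4765, -0.3031, 0.034]
ee_rot: [0.862, 0.508, 0.0, 0.001]
force: [-0.2, 1.0, 6.7]
opening: 0.0128
grip_force: 43.9
```

>>> drive_effector([
  {"sz":-0.05},
  {"sz":-0.05},
  {"sz":-0.05},
  {"sz":-0.02},
  {},
])

```text
time: 29.38
position: [0.4768, -0.3032, 0.2046]
ee_rot: [0.862, 0.508, 0.001, 0.001]
force: [0.4, -0.5, -0.4]
opening: 0.0128
grip_force: 43.0
```

```bash
python3 -c "
from h import *
delta(jig(.02,.0,.2),A-np.pi/2)"
```

```text
shift [ 0.3189 -0.2029  0.004 ] turn -0.3664 yaw -0.5057
```

>>> drive_effector([
  {"sx":0.0456,"sy":-0.029},
  {"sx":0.0456,"sy":-0.029},
  {"sx":0.0456,"sy":-0.029},
  {"sx":0.0456,"sy":-0.029},
  {"sx":0.0455,"sy":-0.029},
  {"sx":0.0455,"sy":-0.029},
  {"sx":0.0455,"sy":-0.029,"sz":0.003},
  {"turn":-0.1221},
  {"turn":-0.1221},
  {"turn":-0.1221},
  {},
  {},
])

```text
time: 30.88
position: [0.4524, 0.0744, 0.1996]
ee_rot: [0.755, 0.655, -0.001, -0.0]
force: [-1.0, -0.3, -0.9]
opening: 0.0128
grip_force: 43.0
```

```bash
python3 -c "
from h import *
s=snap('wrist','w10.png');held(s);discs(s)
v=s['img'][:,:,::-1]; a=[]
for x in(.11,.058):
    c=proj(s,jig(x-.0016,.002,.0615)).astype(int); print(c)
    a.append(cv2.resize(v[max(c[1]-30,0):c[1]+30,c[0]-30:c[0]+30],(360,360),interpolation=cv2.INTER_CUBIC))
cv2.imwrite('pics/w10c.png',cv2.convertScaleAbs(np.hstack(a),alpha=1.6))
delta(jig(.1095,.0004,.105),A-np.pi/2)"
```

```text
line [316 286   8  36 284] [319.5106 303.3768] ends tool [ 0.0175 -0.0018] [ 0.0022 -0.0019]
-0.11 disc px 323.5 364.5 r 34.6 jig -0.10906751648002513 0.00029753253847120825 scale px/mm 1.120314047570298
-0.058 disc px 323.5 312.5 r 34.6 jig -0.05725413129303653 0.00030048184821422456 scale px/mm 1.1756656352735888
0.058 disc px 321.2012195587158 178.21341514587402 r 15.4 jig 0.05648152754661306 0.002049472196157501 scale px/mm 1.3212934108721128
0.11 disc px 320.5 105.5 r 16.9 jig 0.10836811290920415 0.0024581699109822927 scale px/mm 1.3989745452263946
[321 104]
[321 180]
shift [0.0894 0.0007 0.0947] turn -0.0020 yaw -0.1413
```

View pics/w10c.png

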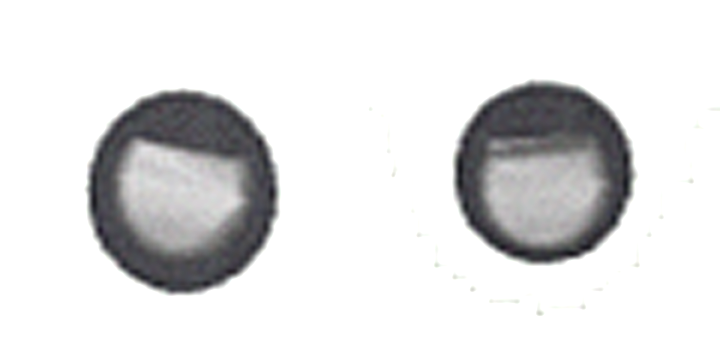

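Left crop: spindle_3's flat runs from (140,140) to (240,160), about −0.20 rad. I'm going there.

>>> drive_effector([
  {"sx":0.0442,"sy":0.0003},
  {"sx":0.0442,"sy":0.0003},
  {"sz":0.04},
  {"sz":0.04},
  {"sz":0.0147},
  {"turn":0.1},
  {"turn":0.1},
  {},
  {},
])

```text
time: 32.05
position: [0.4662, 0.162, 0.106]
ee_rot: [0.816, 0.578, 0.0, 0.0]
force: [-0.1, 0.2, -1.0]
opening: 0.0127
grip_force: 43.0
```

```bash
python3 -c "
from h import *
delta(jig(.1085,.0005,.1),A-.2-np.pi/2)"
```

```text
shift [-0.0004 -0.0005  0.006 ] turn 0.0011 yaw -0.3382
```

>>> drive_effector([
  {"sz":0.006},
  {"sz":0.004},
  {"sz":0.004},
  {},
])

```text
time: 32.55
position: [0.4655, 0.1618, 0.0912]
ee_rot: [0.816, 0.577, -0.0, -0.0]
force: [-1.2, -0.3, -1.1]
opening: 0.0129
grip_force: 43.0
```

>>> drive_effector([
  {"sz":0.004},
  {"sz":0.004},
  {"sz":0.003},
  {},
])

```text
time: 33.05
position: [0.4657, 0.1617, 0.0819]
ee_rot: [0.817, 0.577, 0.0, -0.0]
force: [-3.6, -1.6, 17.0]
opening: 0.0129
grip_force: 45.3
```

>>> drive_effector([
  {},
  {},
], finger_gap=0.05)

```text
time: 33.3
position: [0.466, 0.1624, 0.0805]
ee_rot: [0.816, 0.578, 0.0, -0.0]
force: [-0.1, -0.3, -0.0]
opening: 0.0483
grip_force: 0.0
```

>>> drive_effector([
  {"sz":-0.03},
  {"sz":-0.05},
  {"sz":-0.05},
  {"sz":-0.035},
  {},
  {},
])

```text
time: 34.05
position: [0.4652, 0.1622, 0.2448]
ee_rot: [0.816, 0.578, -0.001, -0.0]
force: [0.1, 0.2, 0.4]
opening: 0.0498
grip_force: 0.0
```

```bash
python3 -c "
from h import *
delta(jig(.028,-.1286,.245),A-np.pi/2)"
```

```text
shift [-0.0535  0.143  -0.0004] turn -0.1996 yaw -0.3389
```

>>> drive_effector([
  {"sx":-0.0179,"sy":0.0477},
  {"sx":-0.0178,"sy":0.0477},
  {"sx":-0.0178,"sy":0.0476},
  {"turn":-0.0998},
  {"turn":-0.0998},
  {},
  {},
])

```text
time: 34.92
position: [0.5823, 0.064, 0.2446]
ee_rot: [0.755, 0.655, -0.001, -0.001]
force: [-0.0, 0.4, -0.6]
opening: 0.0499
grip_force: 0.0
```

```bash
python3 -c "
from h import *
s=snap('wrist'); im=s['img']; d=(im.max(2)<70).astype(np.uint8); d[300:]=0; d[:,:250]=0;d[:,400:]=0
c=max(cv2.findContours(d,0,2)[0],key=cv2.contourArea); print(cv2.boundingRect(c),proj(s,jig(.028,-.1286,.169)))
delta(jig(.028,-.1286,.1635),A-np.pi/2)"
```

```text
(268, 216, 90, 84) [322.6089 257.3389]
shift [ 0.0001 -0.0001  0.0814] turn -0.0017 yaw -0.1410
```

>>> drive_effector([
  {"sz":0.04},
  {"sz":0.03},
  {"sz":0.0114},
  {},
])

```text
time: 35.48
position: [0.5827, 0.064, 0.1639]
ee_rot: [0.755, 0.656, -0.0, -0.0]
force: [-0.3, -0.5, 0.7]
opening: 0.0504
grip_force: 0.0
```

>>> drive_effector([
  {},
  {},
  {},
  {},
  {},
], finger_gap=0.0, squeeze=40)

```text
time: 36.1
position: [0.5834, 0.064, 0.1654]
ee_rot: [0.755, 0.656, 0.001, 0.0]
force: [-1.7, -0.7, 6.5]
opening: 0.0144
grip_force: 39.0
```

>>> drive_effector([
  {"sy":0.0058,"sz":-0.0023},
  {"sy":0.0065,"sz":-0.0008},
  {"sy":0.0065,"sz":-0.0003},
  {"sy":0.0065,"sz":0.0003},
  {"sy":0.0065,"sz":0.0008},
  {"sy":0.0064,"sz":0.0015},
  {},
])

```text
time: 36.98
position: [0.6188, 0.0591, 0.1646]
ee_rot: [0.755, 0.656, -0.002, -0.002]
force: [-4.2, 0.9, 2.8]
opening: 0.0149
grip_force: 41.1
```

>>> drive_effector([
  {"sy":0.0062,"sz":0.0019},
  {"sy":0.006,"sz":0.0025},
  {"sy":0.0058,"sz":0.003},
  {"sy":0.0055,"sz":0.0036},
  {"sy":0.0052,"sz":0.0039},
  {"sy":0.0048,"sz":0.0045},
  {"sy":0.0045,"sz":0.0048},
  {"sy":0.0039,"sz":0.0052},
  {"sy":0.0036,"sz":0.0055},
  {},
  {},
])

```text
time: 38.35
position: [0.6629, 0.0529, 0.1288]
ee_rot: [0.755, 0.656, -0.002, -0.003]
force: [-4.4, 1.2, -0.3]
opening: 0.0145
grip_force: 45.8
```

```bash
python3 -c "
from h import *
q=np.array(monitor.sense()['position'])-C; print(q@ex,q@ey,q[2])"
```

```text
0.028034455024309363 -0.2100725258437489 0.12876170617345994
```

>>> drive_effector([
  {"sy":0.003,"sz":0.003},
  {"sy":0.002,"sz":0.003},
  {"sy":0.001,"sz":0.002},
  {},
  {},
])

```text
time: 38.98
position: [0.666, 0.0525, 0.1245]
ee_rot: [0.755, 0.656, -0.004, -0.005]
force: [-18.4, 1.8, 26.9]
opening: 0.0146
grip_force: 47.8
```

```bash
python3 -c "
from h import *
q=np.array(monitor.sense()['position'])-C; print(q@ex,q@ey,q[2])"
```

```text
0.028082937697569935 -0.2131278260716527 0.12446756324156884
```

>>> drive_effector([
  {},
  {},
  {},
], finger_gap=0.05)

```text
time: 39.35
position: [0.6723, 0.0512, 0.1218]
ee_rot: [0.755, 0.656, 0.0, 0.0]
force: [-0.7, -0.2, -0.3]
opening: 0.05
grip_force: 0.0
```

>>> drive_effector([
  {"sz":-0.03},
  {"sz":-0.05},
  {"sz":-0.03},
  {},
])

```text
time: 39.85
position: [0.6739, 0.0511, 0.2349]
ee_rot: [0.755, 0.656, 0.002, 0.002]
force: [-0.5, -0.5, -0.3]
opening: 0.05
grip_force: 0.0
```

Run:
```python
from h import *
s=snap('side'); s2=snap('scene')
a=s['img'][170:350,260:520,::-1]; b=s2['img'][180:350,150:350,::-1]
a=cv2.resize(a,(445,308),interpolation=cv2.INTER_CUBIC); a=cv2.copyMakeBorder(a,0,32,0,0,0)
b=cv2.resize(b,(355,302)); b=cv2.copyMakeBorder(b,0,38,0,0,0)
a=cv2.resize(s['img'][180:350,260:520,::-1],None,fx=2,fy=2); b=cv2.resize(s2['img'][180:350,150:290,::-1],None,fx=2,fy=2)
cv2.imwrite('pics/open.png',np.hstack([a,b])); print(np.hstack([a,b]).shape)
delta(jig(0,0,.2),A-np.pi/2)
# board: bright planed wood, top plane z=.021
for c,seed in((s,(465,270)),(s2,(225,218))):
    im=cv2.GaussianBlur(c['img'],(3,3),0); m=np.zeros((482,642),np.uint8)
    cv2.floodFill(im.copy(),m,seed,1,(14,)*3,(14,)*3,4|cv2.FLOODFILL_FIXED_RANGE|cv2.FLOODFILL_MASK_ONLY|(1<<8))
    m=cv2.morphologyEx(m[1:-1,1:-1],cv2.MORPH_OPEN,np.ones((5,5))); k=max(cv2.findContours(m,0,2)[0],key=cv2.contourArea)
    P=np.array([ray(c,p[0]+0.,.021)[:2] for p in k]).astype(np.float32); print(cv2.contourArea(k),cv2.minAreaRect(P*1000))
```

```text
(340, 800, 3)
shift [-0.0279 -0.2187  0.0316] turn -0.0006 yaw -0.1399Traceback (most recent call last):
  File "<stdin>", line 13, in <module>
ValueError: max() iterable argument is empty
```

View pics/open.png

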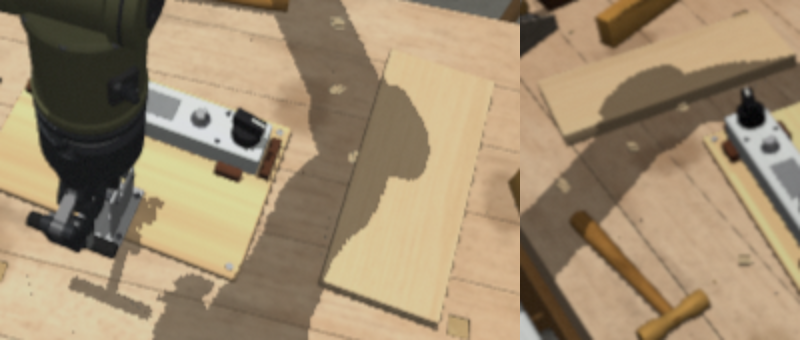

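The view shows knob_3's seat taken and the clamp pulled back. The board's top corners are about (456,205), (506,222), (480,340) and (421,320) in the full side view, and the gripper's shadow falls on it. I'll measure the board from the unshadowed first pictures.

Run:
```python
from h import *
for n,seed,cor in(('side',(465,270),[(456,205),(506.5,222.5),(480,340),(421,320)]),('scene',(225,218),[(160,220),(268.5,185),(287.5,208.5),(175,247.5)])):
    c=snapshot(n); im=cv2.bilateralFilter(cv2.imread(f'pics/{n}0.png'),5,25,5)
    hand=np.array([ray(c,p,.021)[:2] for p in cor]).astype(np.float32)
    print(n,'hand',hand.mean(0),cv2.minAreaRect(hand*1000))
    for t in(10,14,18,22):
        m=np.zeros((482,642),np.uint8)
        cv2.floodFill(im.copy(),m,seed,1,(t,)*3,(t,)*3,4|cv2.FLOODFILL_FIXED_RANGE|cv2.FLOODFILL_MASK_ONLY|(1<<8))
        m=cv2.morphologyEx(m[1:-1,1:-1],cv2.MORPH_CLOSE,np.ones((5,5)));m=cv2.morphologyEx(m,cv2.MORPH_OPEN,np.ones((9,9))); ks=cv2.findContours(m,0,2)[0]
        if not ks: continue
        k=max(ks,key=cv2.contourArea)
        P=np.array([ray(c,p[0]+0.,.021)[:2] for p in k]).astype(np.float32); print(t,cv2.contourArea(k),cv2.minAreaRect(P*1000))
```

```text
side hand [0.4521 0.3549] ((452.1169738769531, 355.2107238769531), (123.20269012451172, 312.6072692871094), 82.68080139160156)
10 7975.0 ((412.00634765625, 349.8349304199219), (398.91510009765625, 173.53440856933594), 4.379838943481445)
14 12708.0 ((431.30828857421875, 344.318359375), (438.3256530761719, 312.3098449707031), 0.047107405960559845)
18 35524.0 ((430.9753112792969, 129.28280639648438), (801.8628540039062, 439.9275817871094), 89.99274444580078)
22 68565.0 ((489.4228210449219, 141.61520385742188), (826.6493530273438, 556.5110473632812), 89.96823120117188)
scene hand [0.4541 0.3505] ((454.1207275390625, 350.4155578613281), (127.54427337646484, 310.46307373046875), 82.57003021240234)
10 3240.5 ((460.5330810546875, 356.20025634765625), (124.58736419677734, 328.02215576171875), 82.70783996582031)
14 6784.0 ((454.41302490234375, 160.43765258789062), (553.1336059570312, 336.750732421875), 87.96979522705078)
18 24505.5 ((540.3214111328125, 68.80859375), (475.8848876953125, 887.1100463867188), 2.236037492752075)
22 46782.0 ((525.432373046875, 102.8673095703125), (507.89019775390625, 953.9912109375), 3.0314273834228516)
```

>>> drive_effector([
  {"sx":-0.007,"sy":-0.0547},
  {"sx":-0.007,"sy":-0.0547},
  {"sx":-0.007,"sy":-0.0547},
  {"sx":-0.008,"sy":-0.0546},
  {},
  {},
], finger_gap=0.075)

```text
time: 40.8
position: [0.4519, 0.0534, 0.2318]
ee_rot: [0.755, 0.656, 0.0, 0.0]
force: [0.4, -0.3, -0.2]
opening: 0.0752
grip_force: 0.0
```

```bash
python3 -c "
from h import *
delta(jig(-.0013,.0005,.031),A-np.pi/2); print(monitor.sense()['joint_positions'])
s=snap('side'); s2=snap('scene')
a=cv2.resize(s['img'][180:330,260:400,::-1],None,fx=2.8,fy=2.8)
b=cv2.resize(s2['img'][180:330,240:376,::-1],None,fx=2.8,fy=2.8); cv2.imwrite('pics/open2.png',np.hstack([a,b]));print(a.shape,b.shape)"
```

```text
shift [-0.0005 -0.0017  0.2008] turn -0.0003 yaw -0.1396
[-0.4141  0.5093  0.298   2.0869 -0.2641  0.5796 -0.0693]
(420, 392, 3) (420, 381, 3)
```

```bash
python3 -c "
from h import *
for n in('side','scene'):
    s=snap(n); a=cv2.imread('pics/%s0.png'%n)
    for x in(-.04,-.03,.02,.03,.04):
        u,v=proj(s,jig(x,-.2135,.137)).astype(int); print(n,x,(u,v),a[v,u],s['img'][v,u])
    d=lambda i:[c for c in (cv2.boundingRect(k) for k in cv2.findContours((i.max(2)<60).astype(np.uint8)[:330],0,2)[0]) if c[2]*c[3]>150 and 260<c[0]<380 and c[1]>180]
    print(d(a),d(s['img']))
"
```

```text
side -0.04 (np.int64(275), np.int64(289)) [31 30 30] [32 32 33]
side -0.03 (np.int64(280), np.int64(291)) [33 34 32] [33 34 33]
side 0.02 (np.int64(304), np.int64(300)) [31 32 31] [33 35 33]
side 0.03 (np.int64(309), np.int64(302)) [31 31 33] [33 33 33]
side 0.04 (np.int64(314), np.int64(304)) [33 35 34] [36 36 35]
[(274, 286, 45, 23), (316, 268, 11, 29), (314, 248, 10, 21)] [(274, 286, 45, 23), (314, 250, 10, 19), (376, 234, 16, 20), (305, 209, 15, 20), (284, 205, 15, 16)]
scene -0.04 (np.int64(378), np.int64(216)) [17 18 17] [22 22 22]
scene -0.03 (np.int64(375), np.int64(214)) [16 17 15] [16 17 17]
scene 0.02 (np.int64(363), np.int64(202)) [16 18 18] [21 22 21]
scene 0.03 (np.int64(361), np.int64(200)) [18 19 21] [20 19 18]
scene 0.04 (np.int64(358), np.int64(198)) [16 15 15] [20 20 20]
[(307, 317, 22, 11), (321, 228, 24, 31), (321, 209, 10, 18)] [(307, 318, 22, 10), (291, 269, 26, 37), (321, 240, 8, 19), (328, 229, 16, 17), (357, 193, 25, 27)]
```

>>> drive_effector([
  {"sx":-0.0005,"sy":-0.0017,"sz":0.05},
  {"sz":0.05},
  {"sz":0.05},
  {"sz":0.03},
  {"sz":0.0208},
  {},
  {},
])

```text
time: 41.88
position: [0.4516, 0.053, 0.0327]
ee_rot: [0.755, 0.656, -0.0, -0.0]
force: [0.6, -0.1, 0.3]
opening: 0.0749
grip_force: 0.0
```

The handle bar occupies the same pixels as at the start, so it is fully open. Gripping the box.

>>> drive_effector([
  {},
  {},
  {},
  {},
  {},
], finger_gap=0.03, squeeze=90)

```text
time: 42.5
position: [0.4507, 0.0533, 0.0337]
ee_rot: [0.755, 0.656, -0.0, -0.001]
force: [-1.7, -0.1, 7.7]
opening: 0.0502
grip_force: 94.6
```

>>> drive_effector([
  {"sz":-0.005},
  {"sz":-0.01},
  {"sz":-0.02},
  {"sz":-0.03},
  {"sz":-0.04},
  {"sz":-0.03},
  {},
])

```text
time: 43.38
position: [0.4519, 0.0534, 0.1691]
ee_rot: [0.755, 0.656, 0.001, 0.0]
force: [-0.1, -0.8, -7.7]
opening: 0.0503
grip_force: 95.5
```

```bash
python3 -c "
from h import *
B=3.0124; L=np.array([.4531,.3528,0])
delta([.4531,.3528,.16],B-np.pi/2); print(monitor.sense()['moment'])"
```

```text
shift [ 0.2967 -0.0404  0.0092] turn -1.5812 yaw -0.1396
[ 0.0061 -0.0485 -0.0042]
```

>>> drive_effector([
  {"sx":0.015,"sy":-0.002},
  {"sx":0.03,"sy":-0.0042},
  {"sx":0.035,"sy":-0.0047},
  {"sx":0.035,"sy":-0.0047},
  {"sx":0.035,"sy":-0.0047},
  {"sx":0.035,"sy":-0.0047},
  {"sx":0.035,"sy":-0.0047},
  {"sx":0.035,"sy":-0.0047},
  {"sx":0.03,"sy":-0.0042},
  {"sx":0.0117,"sy":-0.0018},
  {},
])

```text
time: 44.75
position: [0.4508, 0.3532, 0.1656]
ee_rot: [0.754, 0.657, -0.003, -0.001]
force: [0.1, -0.0, -7.3]
opening: 0.0504
grip_force: 95.5
```

>>> drive_effector([
  {"turn":-0.06},
  {"turn":-0.12},
  {"turn":-0.13},
  {"turn":-0.13},
  {"turn":-0.13},
  {"turn":-0.13},
  {"turn":-0.13},
  {"turn":-0.13},
  {"turn":-0.13},
  {"turn":-0.13},
  {"turn":-0.13},
  {"turn":-0.12},
  {"turn":-0.08},
  {"turn":-0.031},
  {},
  {},
])

```text
time: 46.75
position: [0.4524, 0.3521, 0.1672]
ee_rot: [0.065, 0.998, -0.001, -0.001]
force: [-0.4, 0.4, -8.8]
opening: 0.0503
grip_force: 95.5
```

Run:
```python
from h import *
delta([.4531,.3528,.043],3.0124-np.pi/2)
for n in('side','scene'):   # where the held box really is: bright top at its present height
    s=snap(n); im=s['img']; hsv=cv2.cvtColor(im,cv2.COLOR_RGB2HSV); z=monitor.sense()['position'][2]-.0337+.048
    m=((hsv[...,1]<28)&(hsv[...,2]>165)).astype(np.uint8); q=proj(s,[.4531,.3528,z]).astype(int)
    k=np.zeros_like(m); k[max(q[1]-90,0):q[1]+90,max(q[0]-110,0):q[0]+110]=m[max(q[1]-90,0):q[1]+90,max(q[0]-110,0):q[0]+110]
    k=cv2.morphologyEx(k,cv2.MORPH_OPEN,np.ones((3,3)))
    ys,xs=np.where(k); P=np.array([ray(s,(a+0.,b+0.),z)[:2] for a,b in zip(xs,ys)]).astype(np.float32)
    print(n,len(xs),cv2.minAreaRect(P*1000))
```

```text
shift [-0.0009  0.001   0.1241] turn -0.0018 yaw 1.4398
side 770 ((398.2381591796875, 282.4748229980469), (396.5338134765625, 171.01365661621094), 36.34071731567383)
scene 208 ((471.373046875, 348.734619140625), (41.269222259521484, 230.15489196777344), 82.46238708496094)
```

>>> drive_effector([
  {"sx":-0.0009,"sy":0.001,"sz":0.03},
  {"sz":0.04},
  {"sz":0.03},
  {"sz":0.012},
  {"sz":0.006},
  {},
  {},
])

```text
time: 47.72
position: [0.4538, 0.354, 0.0504]
ee_rot: [0.065, 0.998, 0.001, -0.0]
force: [-1.1, -0.1, -7.9]
opening: 0.0503
grip_force: 95.6
```

>>> drive_effector([
  {"sz":0.002},
  {"sz":0.002},
  {"sz":0.002},
  {},
])

```text
time: 48.22
position: [0.453, 0.3533, 0.0431]
ee_rot: [0.065, 0.998, -0.0, -0.001]
force: [0.4, -0.6, -8.0]
opening: 0.0505
grip_force: 95.6
```

>>> drive_effector([
  {"sz":0.001},
  {"sz":0.001},
  {},
  {},
])

```text
time: 48.72
position: [0.4531, 0.3535, 0.0423]
ee_rot: [0.065, 0.998, -0.0, -0.001]
force: [-3.0, -0.7, 6.2]
opening: 0.0502
grip_force: 97.3
```

>>> drive_effector([
  {},
  {},
  {},
], finger_gap=0.07)

```text
time: 49.1
position: [0.4535, 0.3537, 0.0414]
ee_rot: [0.065, 0.998, 0.0, -0.001]
force: [-0.7, -1.0, -0.3]
opening: 0.0699
grip_force: 0.0
```

>>> drive_effector([
  {"sz":-0.02},
  {"sz":-0.04},
  {"sz":-0.05},
  {"sz":-0.05},
  {},
])

```text
time: 49.72
position: [0.456, 0.3553, 0.2067]
ee_rot: [0.065, 0.998, 0.003, 0.002]
force: [0.5, 0.1, -0.7]
opening: 0.0699
grip_force: 0.0
```

>>> drive_effector([
  {"sx":0.05},
  {"sx":0.05},
  {"sx":0.05},
  {"sx":0.05},
  {},
  {},
])

```text
time: 50.48
position: [0.2557, 0.3793, 0.202]
ee_rot: [0.065, 0.998, -0.0, -0.001]
force: [0.8, 0.3, -1.0]
opening: 0.0698
grip_force: 0.0
```

Run:
```python
from h import *
ims=[]
for n in('side','scene'):
    s=snap(n); im=s['img']; hsv=cv2.cvtColor(im,cv2.COLOR_RGB2HSV); z=.057
    m=((hsv[...,1]<35)&(hsv[...,2]>110)).astype(np.uint8); q=proj(s,[.4531,.3528,z]).astype(int)
    roi=np.zeros_like(m); cv2.fillPoly(roi,[np.array([proj(s,p) for p in([.3,.31,.03],[.6,.27,.03],[.6,.40,.03],[.3,.43,.03])]).astype(np.int32)],1)
    k=cv2.morphologyEx(m&roi,cv2.MORPH_OPEN,np.ones((3,3)))
    ys,xs=np.where(k); P=np.array([ray(s,(a+0.,b+0.),z)[:2] for a,b in zip(xs,ys)]).astype(np.float32)
    print(n,len(xs),cv2.minAreaRect(P*1000))
    c0=(max(q[0]-66,0),max(q[1]-100,0)); ims.append(cv2.resize(im[c0[1]:c0[1]+200,c0[0]:c0[0]+132,::-1],(396,600),interpolation=cv2.INTER_CUBIC)); print(c0)
cv2.imwrite('pics/fin.png',np.hstack(ims))
```

```text
side 1857 ((454.87615966796875, 354.129150390625), (52.468074798583984, 268.7691955566406), 82.72581481933594)
(np.int64(404), np.int64(160))
scene 907 ((451.5837707519531, 353.58734130859375), (54.03452682495117, 264.6954650878906), 82.49520874023438)
(np.int64(156), np.int64(102))
```

View pics/fin.png

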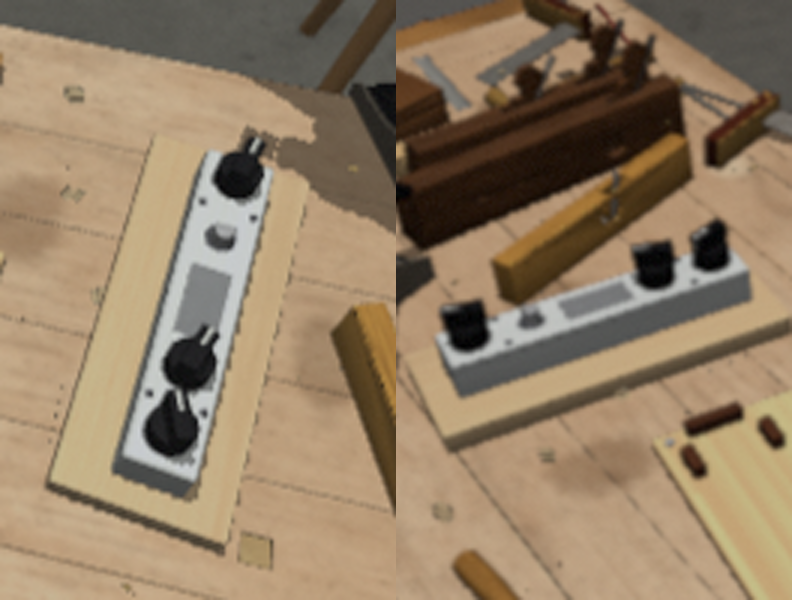

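The box lies in the middle of the board and along it: centre (0.453,0.354) against a target of (0.453,0.353), angle 82.6° against 82.6°. All three knobs are seated. Handing in.

```bash
python3 -c "
from bench import env, monitor, snapshot
print(env.sign_off())"
```

```text
the job is handed in; nothing more can be done
None
```

The job is handed in, with no verdict shown: all three knobs present are fully home, the clamp is fully open again, and the box lies lengthwise within about 1 mm of the middle of the planed board. I kept clear of the wax tin and offcuts.

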